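# Take the bearing play out of a cart wheel

## Task

The small cart wheel on the stub axle in the vice wobbles on its bearing. Feel for the play by rocking the top of the tyre outwards (away from the vice) and then inwards, firmly up against the bearing each way; then draw the ring spanner that sits on the axle nut round clockwise, as seen from the nut's side, until the nut comes up tight and the play is gone, and rock the wheel out and in again just as firmly to prove that it no longer moves. Use no more than light hand force (about 10 N does it, never over 20 N) on tyre or spanner, leave the other things on the bench alone, and let go at the end.

Things in the scene. Friction and masses are not known exactly. Their poses are not given: they have to be found in the camera images.
- vice: blue bench vice, bolted down, with the stub axle of the wheel clamped level in its jaws (jaw tops 179 mm high). Origin on the bench under the wheel's centre; z up; y runs level along the axle, outwards from the vice through the wheel to the nut; x lies in the plane of the wheel, away from the robot. The jaws reach from y -158 to -58 mm; the clamping handle sticks out to x -175 mm.
- axle (a point): centre of the wheel on the axle line, 160 mm above the bench (fixed).
- wheel_top (a point): topmost point of the tyre, on its middle plane, 100 mm above the axle; moves with the wheel's rocking, not with its spin. Black tyre 200 mm across, 45 mm wide with flat sides (y -22.5 to 22.5 mm), orange rim 132 mm across. Bearing play lets this point move 1.7 to 5.3 mm each way (hidden); past that it gives a little under 0.1 mm per N.
- wheel: the wheel (tyre and rim), 0.55 kg, origin at its centre, y along the axle; it also turns about the axle with light friction (about 1 N at the tyre).
- hub (a joint): lean of the hub on its bearing, rad, 0 upright, positive when the wheel's top leans outwards (+y of the vice); 0.01 rad is 1 mm at the tyre's top. Held by grease (about 1 N at the top) within the play.
- rim (a joint): elastic sideways give of the wheel under load, rad, positive when the top is pushed outwards: 0.004 rad per Nm, so 0.004 for 10 N at the top of the tyre; too small to read well, the force on the tool tells more.
- spanner_grip (a point): middle of the spanner's grip, 180 mm from the axle line and 66 mm out along it. Steel ring spanner, fast on the nut, handle 8 mm thick along the axle and 15 mm wide, free from 45 to 205 mm out, end ring 28 mm across and 220 mm out. It starts 0.55 to 1.65 rad from straight up, leaning to -x of the vice; tightening swings its end further down on that side by 0.35 to 1.05 rad (hidden). Each 0.1 rad takes 0.5 mm of play each way off the top.
- spanner (a joint): spring of the spanner's shank, rad, positive when pulled to tighten: 0.01 rad per Nm. The nut turns against a steady 0.6 Nm (3 N at the grip) and holds where left; when tight it stops dead and only the shank yields (about 3 N per mm at the grip).
- grease_tin: bystander: green tin with a paper band, 74 mm across, 65 mm high, origin at its underside.
- spare_tyre: bystander: pale grey tyre lying flat, 190 mm across, 45 mm high, origin at its underside.
- screwdriver: bystander: screwdriver with a red handle lying on the bench, origin at its middle.
- dust_cap: bystander: steel hub cap, 48 mm across, 26 mm high, origin at its underside.

How it is judged:
On the way, in this order (a step that is already met when the one before it is completed fails the run):
1. the loose wheel is rocked outwards, firmly up against the bearing (over 3.5 N at its top) (value of joint hub above 0.012 rad and value of joint rim above 0.0014 rad), for 0.15 s.
2. then inwards, firmly up against the bearing (value of joint hub below -0.012 rad and value of joint rim below -0.0014 rad), for 0.15 s.
3. the spanner has been drawn round (distance of spanner_grip from where it was at the start of the episode above 0.03 m), for 0.1 s.
4. the wheel is pushed outwards again as firmly and leans less than 0.8 mm at its top on the bearing (value of joint rim above 0.0014 rad and value of joint hub between -0.008 and 0.008 rad), for 0.2 s.
5. then inwards, as firmly, with less than 0.8 mm of lean (value of joint rim below -0.0014 rad and value of joint hub between -0.008 and 0.008 rad), for 0.2 s.
At the end, for the whole second after the job is handed in: the spanner stays drawn round (over 30 mm at its grip from where it started), unloaded and still; the wheel stands upright on its bearing within 0.8 mm at its top, at rest (distance of spanner_grip from where it was at the start of the episode above 0.03 m and value of joint hub between -0.008 and 0.008 rad and linear speed of wheel below 0.02 m/s and velocity of joint spanner below 0.05 rad/s and value of joint spanner between -0.01 and 0.01 rad); the robot touches nothing.
It fails at once if the wheel is pushed sideways with over 25 N at its top (value of joint rim above 0.01 rad or value of joint rim below -0.01 rad).
It fails at once if the nut is forced: over 4.5 Nm on the spanner, 25 N at its grip (value of joint spanner above 0.045 rad or value of joint spanner below -0.045 rad).
It fails at once if another thing on the bench is shifted by over 30 mm (distance of any of grease_tin, spare_tyre, screwdriver, dust_cap from where it was at the start of the episode above 0.03 m).
It also fails if it takes over 61 s, if anything falls off the work surface, if the arm or the gripper's body presses on something with over 40 N, if the wrist force passes 120 N, or if a joint passes its speed limit or range.

## Robot

A 7-joint arm with a two-finger parallel gripper is mounted at the origin on the work surface. World frame = base frame: x ahead of the robot, y to its left, z up, the work surface at z = 0. Lengths are in m, angles in rad, forces in N, time in s.
With the tool pointing down it reaches from about 0.425 to 0.8 m from the base axis. Payload 8.3 kg.
Tool frame: the origin (TCP) lies midway between the tips of the shut fingers; the grasp point (between the pads) lies 19 mm behind it; x points along the fingers, z is the direction in which the jaws open and shut, and the axes are right-handed (so a half turn about x gives the same grasp; the last joint's range is limited). The gripper opens to 85 mm and grips with 20 to 120 N. Pads are 22 mm wide; open, the fingers measure 114 mm over their backs; the gripper's body (76 mm by 85 mm) begins 54 mm behind the grasp point. The pads swing forward as they close: fully open they stand 13 mm farther back than shut.
Start: joints at [1.242, 0.383, 0.016, 1.37, -0.006, 1.388, -0.046], TCP at [0.164, -0.603, 0.231] pointing down, gripper open.
Joint ranges: [-2.95, 2.95], [-0.25, 2.06], [-1.52, 1.56], [0.18, 2.33], [-1.44, 4.58], [0.02, 2.06], [-3.01, 3.01]. Speed limits (rad/s): [2.39, 2.39, 3.01, 3.01, 3.14, 3.14, 3.14].

## Interface

Orientations are given as a rotation vector (axis times angle).
In Python, from station import manip, imaging, workorder gives the robot as it stands. The module is installed in compiled form; this text tells all that it offers.
- The arm moves only by the shell command python3 -m inch 'ROWS'. ROWS is JSON, a list of rows, each a list of 7 numbers: the shift along the tool's x, y, z in m, then the turn, a rotation vector about the tool's x, y, z in degrees, then the closure in counts, from 0 (fully open) to 255 (shut). A call has 1 to 8 rows; each row shifts and turns the commanded pose from where the row before left it, along the tool's axes as they then stand; what a row does not reach is not made up. A row lasts 1/10 s, in which the tool goes at most 50 mm and 8.59 degrees, less where a joint would pass 70% of its speed; a pose out of reach is approached as far as the arm can. A call is refused whole if a number of a shift passes 0.05 or a number of a turn 8.59, either way. A call with a gripper value outside its range is refused whole. The fingers move at their own pace and stop on an object; the grip force is fixed at half the most. Time passes only in rows, so rows that do not move let the fingers close. It gives the time, the measured TCP pose, the force and the opening at its end, in the units of the state.
- manip.state(): the state, without advancing time (a new reading comes with each control period).
- imaging.camera(name): name is "side" or "top"; returns a dict with "image" (420x560x3 uint8, blue, green, red), "z_map" (420x560 float32, m along the optical axis (not along the pixel's ray), 0 where there is no reading), "K" (3x3 intrinsics, pixels), "camera_from_world" (4x4, takes a point from world to camera coordinates). Camera axes: x right, y up, looking along -z (the intrinsics and any distortion apply to the point x, -y, -z); pixel columns grow to the right and rows downward; lengths in m; the calibration is good to about 2 mm. A picture is of the moment at which its call begins.
- workorder.close_job(): hands the job in, once; it reports no verdict.
Trained networks look in the newest picture that a camera, given by its name, has taken for a name from the list of things; names that differ only in an ending like _2 or _b are one class to them, and where a whole thing is asked for, a point or a joint stands for the part that bears it (a point fixed in the world has none). Each returns a list of dicts, best first, with "score" (0 to 1); they miss things now and then, are a little off and sometimes report something else, mostly with a low value. They report only what shows in the picture. A call takes as long as a camera call.
- imaging.recognise(camera, name): "point" ([x, y, z] in m, in world coordinates, good to about 4 mm: the middle of the surface that is visible of it).
- imaging.masks_of(camera, name): "region" (420x560 bool, what is visible of it).
The state is a dict: "time_s": time; "q": joint angles; "joint_vel": joint speeds; "joint_efforts": joint torques, N m; "ee_pos": TCP position; "tool_rot": TCP orientation; "wrist_force": force on the tool from outside, world axes, zero at the start; "wrist_torque": the same for the moment, N m; "grip_width": finger opening in m.
Only numpy, scipy, OpenCV 4.12 (cv2) and the standard library are available. Lean on these libraries where they do the work, as an engineer would, in place of code of your own. Each camera call takes 0.05 s, during which the arm holds its last target. There are 200 camera calls.

## Working session

There is one attempt and no reset: what is moved stays moved. The work goes in short steps, Python scripts to look and compute and a shell command to move; the robot and the scene stay as the last step left them, time stands still between calls to the robot, and variables do not carry over. Pictures are saved under pics/ and viewed, about 8 in all and at most 12, crops included, and the job is handed in when it is done.

```bash
mkdir -p pics; cat > h.py <<'E'
from station import manip, imaging, workorder
import numpy as np, cv2
from scipy.spatial.transform import Rotation as R
def st():
    s=manip.state(); r=R.from_rotvec(s['tool_rot']).as_matrix()
    print('t',s['time_s'],'p',np.round(s['ee_pos'],4),'F',np.round(s['wrist_force'],2),'T',np.round(s['wrist_torque'],2),'w',s['grip_width']); print('R cols',np.round(r,3).tolist(),'q',np.round(s['q'],2))
    return s,r
def cloud(c):
    z=c['z_map'];K=c['K'];v,u=np.mgrid[:z.shape[0],:z.shape[1]]
    X=np.stack([(u-K[0,2])/K[0,0]*z,-(v-K[1,2])/K[1,1]*z,-z,np.ones_like(z)],-1)
    return (X@np.linalg.inv(c['camera_from_world']).T)[...,:3]
E
python3 - <<'E'
from h import *
st()
ims=[]
for n in('side','top'):
    c=imaging.camera(n);cv2.imwrite(f'pics/{n}0.png',c['image']);np.savez(f'{n}0.npz',**c)
    print(n,c['K'].tolist(),'campos',np.linalg.inv(c['camera_from_world'])[:3,3])
    for k in('vice','wheel','wheel_top','axle','spanner_grip','spanner','grease_tin','spare_tyre','screwdriver','dust_cap'):
        print(k,[(np.round(d['point'],3).tolist(),round(d['score'],2)) for d in imaging.recognise(n,k)[:2]])
E
```

```text
t 0.0 p [ 0.1641 -0.6025  0.2303] F [ 0.69 -0.72 -0.12] T [ 0.01 -0.02  0.01] w 0.08535813998046107
R cols [[-0.001, 0.965, 0.263], [0.002, 0.263, -0.965], [-1.0, -0.0, -0.002]] q [ 1.24  0.38  0.02  1.37 -0.01  1.39 -0.05]
side [[436.8365429814135, 0.0, 280.5472247529212], [0.0, 436.8365429814135, 213.28092808540217], [0.0, 0.0, 1.0]] campos [ 0.26376728 -0.29258748  0.7319086 ]
vice [([0.654, -0.032, 0.171], 0.81)]
wheel [([0.622, 0.045, 0.224], 0.89)]
wheel_top [([0.625, 0.042, 0.222], 0.84)]
axle [([0.655, -0.032, 0.172], 0.63)]
spanner_grip [([0.52, 0.094, 0.213], 0.75)]
spanner [([0.518, 0.089, 0.212], 0.67)]
grease_tin [([0.441, 0.287, 0.055], 0.91)]
spare_tyre [([0.575, 0.431, 0.044], 0.8)]
screwdriver [([0.677, 0.221, 0.021], 0.71)]
dust_cap [([0.369, 0.214, 0.017], 0.74)]
top [[419.646698167826, 0.0, 282.4207759009643], [0.0, 419.646698167826, 211.66653584861976], [0.0, 0.0, 1.0]] campos [0.43871405 0.21410816 1.10635219]
vice [([0.67, 0.003, 0.181], 0.86)]
wheel [([0.658, 0.076, 0.229], 0.69)]
wheel_top [([0.657, 0.073, 0.226], 0.95)]
axle [([0.673, 0.003, 0.178], 0.63)]
spanner_grip [([0.452, 0.302, 0.068], 0.7), ([0.554, 0.105, 0.205], 0.67)]
spanner [([0.546, 0.105, 0.204], 0.78), ([0.657, 0.074, 0.232], 0.34)]
grease_tin [([0.451, 0.302, 0.066], 0.82)]
spare_tyre [([0.581, 0.457, 0.046], 0.82), ([0.373, 0.225, 0.019], 0.6)]
screwdriver [([0.68, 0.243, 0.025], 0.65)]
dust_cap [([0.373, 0.223, 0.021], 0.53)]
```

View pics/side0.png

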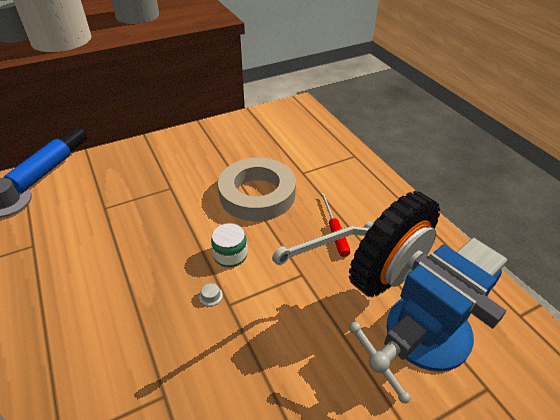

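View pics/top0.png

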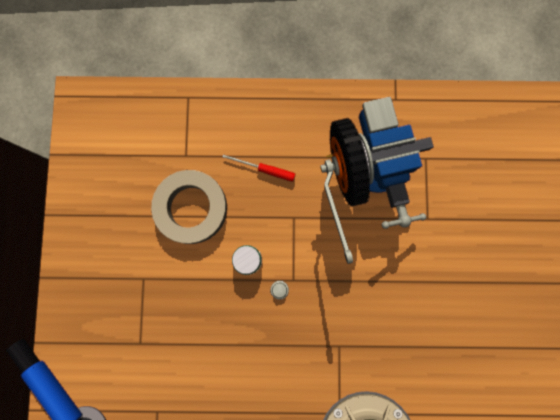

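The pictures show the wheel at about (350,160) in the top view, with the axle pointing out to the left (+y). The spanner runs from the nut (328,167) to its end ring (349,257), leaning toward the robot. The bystanders are to the left and clear. Next I fit the frame.

```bash
python3 - <<'E'
from h import *
for n in('top','side'):
    c=dict(np.load(n+'0.npz'));P=cloud(c);im=c['image'].astype(int);mx=im.max(-1)
    w=imaging  # masks need newest picture
    for k in('wheel','spanner'):
        m=imaging.masks_of(n,k)
        if not m: print(n,k,'none');continue
        m=m[0]['region']&(c['z_map']>0)
        Q=P[m]
        if k=='wheel':
            q=Q[(Q[:,2]>0.235)&(Q[:,2]<.275)]
            print(n,'zmax',np.percentile(Q[:,2],[50,90,98,100]))
            r=cv2.minAreaRect(q[:,:2].astype(np.float32)*1000); print(' crown rect mm',r)
            t=Q[Q[:,2]>0.254]; print(' top pts',len(t),t.mean(0))
        else:
            q=Q[(Q[:,2]>0.12)&(Q[:,2]<.42)];mu=np.median(q,0);d=np.linalg.svd(q-q.mean(0))[2][0] if len(q)<5000 else 0
            s=(q-q.mean(0))@d;i=np.argsort(s);
            print(n,'spanner',len(q),'dir',d,'ends',q[i[:8]].mean(0),q[i[-8:]].mean(0))
            for a in np.array_split(i,10): print('  ',np.round(np.median(q[a],0),4))
E
```

```text
top zmax [0.23174141 0.25770044 0.26079434 0.26489344]
 crown rect mm ((670.2798461914062, 65.72535705566406), (136.09007263183594, 43.08458709716797), 13.318304061889648)
 top pts 490 [0.66977547 0.06484159 0.25784465]
top spanner 540 dir [-0.93146445 -0.16134408  0.32610131] ends [0.67365712 0.11504412 0.16856874] [0.44315295 0.07519449 0.24102158]
   [0.6642 0.1129 0.1744]
   [0.6472 0.1085 0.1742]
   [0.6178 0.116  0.1803]
   [0.5898 0.1127 0.1909]
   [0.5622 0.1065 0.2016]
   [0.5363 0.0997 0.2111]
   [0.5108 0.0929 0.2213]
   [0.4864 0.0872 0.2285]
   [0.4649 0.0822 0.2399]
   [0.4497 0.0781 0.246 ]
side zmax [0.22161206 0.25527218 0.25874993 0.26086867]
 crown rect mm ((672.7350463867188, 62.274295806884766), (132.2526092529297, 41.83278274536133), 14.668792724609375)
 top pts 532 [0.67093266 0.06330424 0.25701268]
side spanner 931 dir [-0.91583072 -0.20652651  0.34438479] ends [0.64165561 0.10966267 0.17055556] [0.44358008 0.07351731 0.23809808]
   [0.6304 0.1105 0.1726]
   [0.6086 0.1132 0.1806]
   [0.58   0.1066 0.1917]
   [0.5532 0.1001 0.2016]
   [0.5306 0.0939 0.2102]
   [0.5085 0.0887 0.2181]
   [0.4881 0.0832 0.2261]
   [0.467  0.0766 0.2327]
   [0.4556 0.0733 0.2427]
   [0.4466 0.074  0.2408]
```

```bash
python3 -m inch '[[-0.04,0,0,1.5,0,0,0],[-0.04,0.02,-0.016,0,0,0,0],[-0.04,0.032,-0.024,0,0,0,0],[-0.03,0.032,-0.024,0,0,0,0],[0,0.032,-0.024,0,0,0,0],[0,0.032,-0.024,0,0,0,0],[0,0.032,-0.024,0,0,0,0],[0,0.032,-0.024,0,0,0,0]]'; python3 -m inch '[[0,0.032,-0.024,0,0,0,0],[0,0.032,-0.024,0,0,0,0],[0,0.032,-0.024,0,0,0,0],[0,0.032,-0.024,0,0,0,0],[0,0.032,-0.024,0,0,0,0],[0,0.032,-0.024,0,0,0,0],[0,0.032,-0.024,0,0,0,0],[0,0.032,-0.024,0,0,0,0]]'; python3 -c "
from h import *
s,r=st();d=np.array([.671,.064,.34])-s['ee_pos'];print('to go tool',r.T@d)"
```

```text
time_s: 2.1
ee_pos: [0.33, -0.3995, 0.3769]
tool_rot: [1.031, 1.312, -1.031]
wrist_force: [0.8, -0.6, -0.1]
grip_width: 0.0855
time_s: 2.9
ee_pos: [0.5331, -0.1523, 0.377]
tool_rot: [1.031, 1.312, -1.031]
wrist_force: [0.4, -0.8, 0.7]
grip_width: 0.0852
t 2.9 p [ 0.5331 -0.1523  0.377 ] F [ 0.37 -0.8   0.66] T [-0.02 -0.05 -0.04] w 0.08518138872908633
R cols [[0.001, 0.972, 0.237], [-0.0, 0.237, -0.972], [-1.0, 0.001, 0.0]] q [ 0.52  0.23 -0.38  1.27  0.09  1.66 -1.18]
to go tool [ 0.03699544  0.18520838 -0.17751229]
```

```bash
python3 -m inch '[[0.005,0.0309,-0.0296,0,0,0,0],[0.005,0.0309,-0.0296,0,0,0,0],[0.005,0.0309,-0.0296,0,0,0,0],[0.005,0.0309,-0.0296,0,0,0,0],[0.005,0.0309,-0.0296,0,0,0,0],[0.005,0.0309,-0.0296,0,0,0,0],[0,0,0,0,0,0,0]]'; python3 - <<'E'
from h import *
s,r=st();d=np.array([.671,.064,.225])-s['ee_pos'];print('to go tool',r.T@d)
c=imaging.camera('side');cv2.imwrite('pics/side1.png',c['image'])
c=imaging.camera('top');
E
```

```text
time_s: 3.6
ee_pos: [0.6706, 0.0703, 0.343]
tool_rot: [1.025, 1.323, -1.025]
wrist_force: [0.2, -0.8, -0.7]
grip_width: 0.0851
t 3.6 p [0.6706 0.0703 0.343 ] F [ 0.24 -0.76 -0.71] T [ 0.03 -0.01 -0.01] w 0.0850809284405206
R cols [[-0.005, 0.969, 0.246], [0.004, 0.246, -0.969], [-1.0, -0.004, -0.005]] q [ 0.1   0.53 -0.46  0.95  0.23  1.71 -1.6 ]
to go tool [ 0.11799148 -0.00065357  0.00675863]
```

View pics/side1.png

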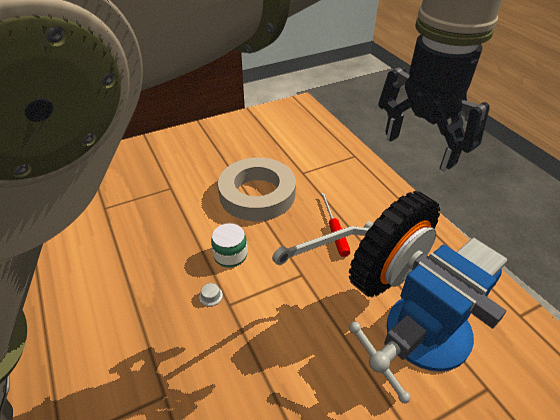

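The open fingers (390,120 and 460,140) straddle the tyre's plane with the tyre at (400,240) below, so I can go down.

```bash
python3 -m inch '[[0.02,0,0.003,0,0,0,0],[0.02,0,0.003,0,0,0,0],[0.02,0,0,0,0,0,0],[0.02,0,0,0,0,0,0],[0.02,0,0,0,0,0,0],[0.015,0,0,0,0,0,0],[0,0,0,0,0,0,0]]'; python3 - <<'E'
from h import *
s,r=st();d=np.array([.671,.064,.225])-s['ee_pos'];print('to go tool',r.T@d)
E
```

```text
time_s: 4.4
ee_pos: [0.6706, 0.0547, 0.23]
tool_rot: [1.031, 1.313, -1.036]
wrist_force: [-0.5, 0.4, 0.8]
grip_width: 0.0855
t 4.4 p [0.6706 0.0547 0.23  ] F [-0.54  0.36  0.77] T [-0.04 -0.04 -0.  ] w 0.08550245131912025
R cols [[-0.003, 0.972, 0.235], [-0.002, 0.235, -0.972], [-1.0, -0.003, 0.001]] q [ 0.16  0.54 -0.46  1.2   0.23  1.46 -1.6 ]
to go tool [ 0.00494398  0.00256455 -0.00900268]
```

```bash
python3 -m inch '[[0,0.001,-0.005,0,0,0,60],[0,0.001,-0.004,0,0,0,60],[0,0,-0.004,0,0,0,60],[0,0,-0.002,0,0,0,60],[0,0,0,0,0,0,60]]'; python3 -c "
from h import *
st()"
```

```text
time_s: 4.9
ee_pos: [0.6701, 0.073, 0.2322]
tool_rot: [1.031, 1.313, -1.029]
wrist_force: [0.1, 0.4, 0.4]
grip_width: 0.0654
t 4.9 p [0.6701 0.073  0.2322] F [0.13 0.44 0.43] T [ 0.01  0.04 -0.03] w 0.06541306133486757
R cols [[0.001, 0.971, 0.238], [0.0, 0.238, -0.971], [-1.0, 0.001, -0.0]] q [ 0.13  0.53 -0.47  1.19  0.23  1.46 -1.63]
```

```bash
for i in 1; do python3 -m inch '[[0,0,-0.001,0,0,0,60],[0,0,0,0,0,0,60]]'; python3 -m inch '[[0,0,-0.001,0,0,0,60],[0,0,0,0,0,0,60]]';python3 -m inch '[[0,0,-0.001,0,0,0,60],[0,0,0,0,0,0,60]]';python3 -m inch '[[0,0,-0.001,0,0,0,60],[0,0,0,0,0,0,60]]'; done
```

```text
time_s: 5.1
ee_pos: [0.6698, 0.0731, 0.2317]
tool_rot: [1.031, 1.313, -1.031]
wrist_force: [-0.2, -0.1, -0.1]
grip_width: 0.0654
time_s: 5.3
ee_pos: [0.6696, 0.0742, 0.2317]
tool_rot: [1.031, 1.313, -1.031]
wrist_force: [1.4, -0.1, -0.4]
grip_width: 0.0652
time_s: 5.5
ee_pos: [0.6693, 0.0753, 0.2317]
tool_rot: [1.031, 1.313, -1.031]
wrist_force: [-0.8, -0.7, -0.1]
grip_width: 0.0654
time_s: 5.7
ee_pos: [0.6692, 0.0757, 0.2318]
tool_rot: [1.031, 1.312, -1.031]
wrist_force: [-0.1, -1.5, 1.0]
grip_width: 0.0653
```

Possible contact (about -1.5 N). I continue in small steps.

```bash
python3 -m inch '[[0,0,-0.001,0,0,0,60],[0,0,0,0,0,0,60]]'|grep -E 'pos|force'; python3 -m inch '[[0,0,-0.001,0,0,0,60],[0,0,0,0,0,0,60]]'|grep -E 'pos|force';python3 -m inch '[[0,0,-0.001,0,0,0,60],[0,0,0,0,0,0,60]]'|grep -E 'pos|force'
```

```text
ee_pos: [0.669, 0.0767, 0.232]
wrist_force: [-0.9, -1.6, 2.2]
ee_pos: [0.6687, 0.078, 0.2319]
wrist_force: [1.0, -2.3, 1.0]
ee_pos: [0.6685, 0.0788, 0.2318]
wrist_force: [1.0, -3.0, 1.5]
```

```bash
python3 -m inch '[[0,0,-0.0007,0,0,0,60],[0,0,0,0,0,0,60]]'|grep -E 'pos|force'; python3 -m inch '[[0,0,-0.0007,0,0,0,60],[0,0,0,0,0,0,60]]'|grep -E 'pos|force';python3 -m inch '[[0,0,-0.0007,0,0,0,60],[0,0,0,0,0,0,60]]'|grep -E 'pos|force'
```

```text
ee_pos: [0.6685, 0.079, 0.2319]
wrist_force: [0.9, -4.2, 3.0]
ee_pos: [0.6684, 0.0794, 0.2319]
wrist_force: [1.1, -5.6, 3.9]
ee_pos: [0.6683, 0.0796, 0.2319]
wrist_force: [2.0, -5.6, 3.5]
```

```bash
python3 -m inch '[[0,0,-0.001,0,0,0,60],[0,0,0,0,0,0,60]]'|grep -E 'pos|force'; python3 -m inch '[[0,0,-0.0006,0,0,0,60],[0,0,0,0,0,0,60],[0,0,0,0,0,0,60],[0,0,0,0,0,0,60]]'|grep -E 'pos|force'; python3 -c "
from h import *
st()"
```

```text
ee_pos: [0.6683, 0.0799, 0.232]
wrist_force: [2.5, -7.6, 2.6]
ee_pos: [0.6682, 0.0801, 0.232]
wrist_force: [2.5, -7.6, 3.5]
t 7.5 p [0.6682 0.0801 0.232 ] F [ 2.48 -7.57  3.47] T [-1.9  -0.46  0.03] w 0.0654234669289913
R cols [[0.001, 0.972, 0.235], [-0.003, 0.235, -0.972], [-1.0, 0.001, 0.003]] q [ 0.12  0.53 -0.47  1.2   0.23  1.46 -1.64]
```

```bash
python3 -m inch '[[0,0,0.005,0,0,0,60],[0,0,0.006,0,0,0,60],[0,0,0.006,0,0,0,60],[0,0,0.003,0,0,0,60],[0,0,0,0,0,0,60],[0,0,0,0,0,0,60]]'|grep -E 'pos|force';for i in 1 2 3 4 ; do :; done; python3 -m inch '[[0,0,0.001,0,0,0,60],[0,0,0,0,0,0,60]]'|grep -E 'pos|force';python3 -m inch '[[0,0,0.001,0,0,0,60],[0,0,0,0,0,0,60]]'|grep -E 'pos|force';python3 -m inch '[[0,0,0.001,0,0,0,60],[0,0,0,0,0,0,60]]'|grep -E 'pos|force'
```

```text
ee_pos: [0.6722, 0.0635, 0.2316]
wrist_force: [0.6, 0.1, -0.3]
ee_pos: [0.6725, 0.0624, 0.2317]
wrist_force: [0.8, 0.1, -0.4]
ee_pos: [0.6728, 0.0611, 0.2317]
wrist_force: [0.0, 0.3, 0.0]
ee_pos: [0.673, 0.06, 0.2317]
wrist_force: [0.8, -0.6, 0.3]
```

```bash
python3 -m inch '[[0,0,0.001,0,0,0,60],[0,0,0.001,0,0,0,60],[0,0,0,0,0,0,60]]'|grep -E 'pos|force';python3 -m inch '[[0,0,0.001,0,0,0,60],[0,0,0,0,0,0,60]]'|grep -E 'pos|force';python3 -m inch '[[0,0,0.001,0,0,0,60],[0,0,0,0,0,0,60]]'|grep -E 'pos|force';python3 -m inch '[[0,0,0.001,0,0,0,60],[0,0,0,0,0,0,60]]'|grep -E 'pos|force'
```

```text
ee_pos: [0.6735, 0.0585, 0.2319]
wrist_force: [-0.1, 0.6, 1.6]
ee_pos: [0.6738, 0.0573, 0.2318]
wrist_force: [-0.2, 1.5, 1.0]
ee_pos: [0.674, 0.0562, 0.2317]
wrist_force: [-0.9, 1.0, 0.8]
ee_pos: [0.6742, 0.0553, 0.2317]
wrist_force: [-1.4, 1.4, 1.0]
```

```bash
python3 -m inch '[[0,0,0.001,0,0,0,60],[0,0,0,0,0,0,60]]'|grep -E 'pos|force';python3 -m inch '[[0,0,0.0007,0,0,0,60],[0,0,0,0,0,0,60]]'|grep -E 'pos|force'
```

```text
ee_pos: [0.6745, 0.0543, 0.2317]
wrist_force: [-0.3, 2.2, -0.3]
ee_pos: [0.6746, 0.0536, 0.2317]
wrist_force: [-0.1, 1.7, 1.0]
```

```bash
python3 -m inch '[[0,0,0.001,0,0,0,60],[0,0,0,0,0,0,60]]'|grep -E 'pos|force';python3 -m inch '[[0,0,0.0007,0,0,0,60],[0,0,0,0,0,0,60]]'|grep -E 'pos|force'; python3 -m inch '[[0,0,0.0007,0,0,0,60],[0,0,0,0,0,0,60]]'|grep -E 'pos|force'
```

```text
ee_pos: [0.6749, 0.0525, 0.2317]
wrist_force: [-0.7, 1.8, 1.4]
ee_pos: [0.675, 0.0521, 0.2318]
wrist_force: [-1.6, 2.5, 2.6]
ee_pos: [0.6751, 0.0519, 0.2318]
wrist_force: [-0.9, 3.0, 2.2]
```

```bash
python3 -m inch '[[0,0,0.001,0,0,0,60],[0,0,0,0,0,0,60]]'|grep -E 'pos|force';python3 -m inch '[[0,0,0.0007,0,0,0,60],[0,0,0,0,0,0,60]]'|grep -E 'pos|force'
```

```text
ee_pos: [0.6752, 0.0515, 0.2318]
wrist_force: [-1.7, 4.1, 2.4]
ee_pos: [0.6753, 0.0513, 0.2319]
wrist_force: [-2.0, 6.4, 2.6]
```

```bash
python3 -m inch '[[0,0,0.001,0,0,0,60],[0,0,0,0,0,0,60]]'|grep -E 'pos|force';python3 -m inch '[[0,0,0.0007,0,0,0,60],[0,0,0,0,0,0,60],[0,0,0,0,0,0,60],[0,0,0,0,0,0,60]]'|grep -E 'time|pos|force'
```

```text
ee_pos: [0.6754, 0.051, 0.2319]
wrist_force: [-2.7, 7.3, 2.6]
time_s: 11.6
ee_pos: [0.6755, 0.0508, 0.2319]
wrist_force: [-2.2, 8.5, 3.2]
```

```bash
python3 -m inch '[[0,0,-0.006,0,0,0,40],[0,0,-0.006,0,0,0,40],[0,0,-0.006,0,0,0,40],[-0.02,0,0,0,0,0,40],[-0.04,0,0,0,0,0,100],[-0.04,0,0,0,0,0,200],[0,-0.03,0,0,0,0,255],[0,-0.03,0,0,0,0,255]]'|grep -E 'pos|force'; python3 -c "
from h import *
s,r=st();d=np.array([.493,.088,.27])-s['ee_pos'];print('to go tool',r.T@d)"
```

```text
ee_pos: [0.6139, 0.0517, 0.3329]
wrist_force: [-0.2, -0.3, -0.1]
t 12.4 p [0.6139 0.0517 0.3329] F [-0.16 -0.28 -0.12] T [-0.04  0.07  0.02] w 0.013731398638323266
R cols [[0.003, 0.971, 0.237], [0.001, 0.237, -0.971], [-1.0, 0.003, -0.0]] q [ 0.19  0.38 -0.48  1.19  0.17  1.61 -1.58]
to go tool [ 0.06252529 -0.10900506 -0.06396128]
```

```bash
python3 -m inch '[[0,-0.027,-0.016,0,0,0,255],[0,-0.027,-0.016,0,0,0,255],[0,-0.027,-0.016,0,0,0,255],[0.01,-0.028,-0.016,0,0,0,255],[0.02,0,0,0,0,0,255],[0.02,0,0,0,0,0,255],[0,0,0,0,0,0,255]]'|grep -E 'pos|force'; python3 - <<'E'
from h import *
s,r=st();d=np.array([.493,.088,.24])-s['ee_pos'];print('to go tool',r.T@d)
c=imaging.camera('side');c2=imaging.camera('top')
cv2.imwrite('pics/both2.png',np.hstack([cv2.resize(c['image'][150:330,200:420],(396,324)),cv2.resize(c2['image'][120:300,240:460],(396,324))]))
E
```

```text
ee_pos: [0.4909, 0.0869, 0.2795]
wrist_force: [0.4, 0.2, 0.4]
t 13.1 p [0.4909 0.0869 0.2795] F [0.45 0.24 0.43] T [-0.02 -0.01  0.02] w 2.7014074192612214e-05
R cols [[-0.004, 0.972, 0.237], [-0.001, 0.237, -0.972], [-1.0, -0.004, 0.0]] q [ 0.24  0.13 -0.53  1.6   0.06  1.44 -1.62]
to go tool [ 0.03952718  0.00246117 -0.00056124]
```

View pics/both2.png

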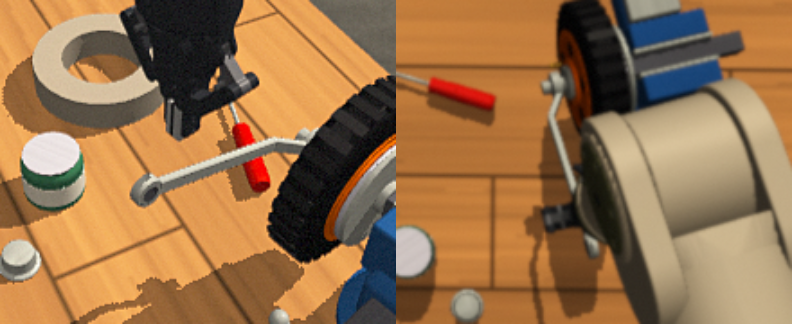

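The shut fingertips (185,130 in the left crop) stand over the spanner's handle, in line with it. I go down until they touch.

```bash
python3 -m inch '[[0.012,0,0,0,0,0,255],[0.012,0,0,0,0,0,255],[0.01,0,0,0,0,0,255],[0,0,0,0,0,0,255]]'|grep -E 'pos|force'; python3 -m inch '[[0.004,0,0,0,0,0,255],[0,0,0,0,0,0,255]]'|grep -E 'pos|force';  python3 -m inch '[[0.004,0,0,0,0,0,255],[0,0,0,0,0,0,255]]'|grep -E 'pos|force';python3 -m inch '[[0.004,0,0,0,0,0,255],[0,0,0,0,0,0,255]]'|grep -E 'pos|force'
```

```text
ee_pos: [0.4915, 0.0874, 0.2457]
wrist_force: [0.7, 0.7, -0.1]
ee_pos: [0.4923, 0.0876, 0.2435]
wrist_force: [0.3, 0.0, 0.6]
ee_pos: [0.4923, 0.0876, 0.2394]
wrist_force: [0.6, -0.6, -0.6]
ee_pos: [0.4921, 0.0876, 0.2352]
wrist_force: [-0.2, -0.4, -0.5]
```

```bash
for a in 1; do python3 -m inch '[[0.004,-0.001,0,0,0,0,255],[0,0,0,0,0,0,255]]'|grep -E 'pos|force';  python3 -m inch '[[0.004,-0.001,0,0,0,0,255],[0,0,0,0,0,0,255]]'|grep -E 'pos|force';python3 -m inch '[[0.004,-0.001,0,0,0,0,255],[0,0,0,0,0,0,255]]'|grep -E 'pos|force'; done
```

```text
ee_pos: [0.4913, 0.0873, 0.2314]
wrist_force: [1.4, -0.4, 0.5]
ee_pos: [0.4902, 0.0871, 0.2274]
wrist_force: [-0.0, -0.2, 2.1]
ee_pos: [0.4892, 0.0868, 0.2233]
wrist_force: [0.5, -0.1, 1.1]
```

```bash
python3 -m inch '[[0.004,-0.001,0,0,0,0,255],[0,0,0,0,0,0,255]]'|grep -E 'pos|force';  python3 -m inch '[[0.004,-0.001,0,0,0,0,255],[0,0,0,0,0,0,255]]'|grep -E 'pos|force';python3 -m inch '[[0.004,-0.001,0,0,0,0,255],[0,0,0,0,0,0,255]]'|grep -E 'pos|force'; python3 -m inch '[[0.004,-0.001,0,0,0,0,255],[0,0,0,0,0,0,255]]'|grep -E 'pos|force'
```

```text
ee_pos: [0.4882, 0.0866, 0.2192]
wrist_force: [0.1, -0.4, 2.6]
ee_pos: [0.4872, 0.0863, 0.2151]
wrist_force: [0.2, 0.4, 1.6]
ee_pos: [0.4863, 0.086, 0.2112]
wrist_force: [0.4, -0.4, 1.8]
ee_pos: [0.4853, 0.0858, 0.2072]
wrist_force: [-0.1, -0.2, 2.1]
```

```bash
python3 -m inch '[[0.005,-0.001,0,0,0,0,255],[0.005,-0.001,0,0,0,0,255],[0.005,0,0,0,0,0,255],[0.005,0,0,0,0,0,255],[0,0,0,0,0,0,255]]'|grep -E 'pos|force'; python3 -m inch '[[0.005,0,0,0,0,0,255],[0.005,0,0,0,0,0,255],[0.005,0,0,0,0,0,255],[0,0,0,0,0,0,255]]'|grep -E 'pos|force'; python3 - <<'E'
from h import *
c=imaging.camera('side');cv2.imwrite('pics/s3.png',cv2.resize(c['image'][150:330,200:420],(660,540)))
E
```

```text
ee_pos: [0.4832, 0.0853, 0.1867]
wrist_force: [0.7, -0.5, 1.2]
ee_pos: [0.4834, 0.0853, 0.1718]
wrist_force: [-0.7, -0.9, 0.6]
```

View pics/s3.png

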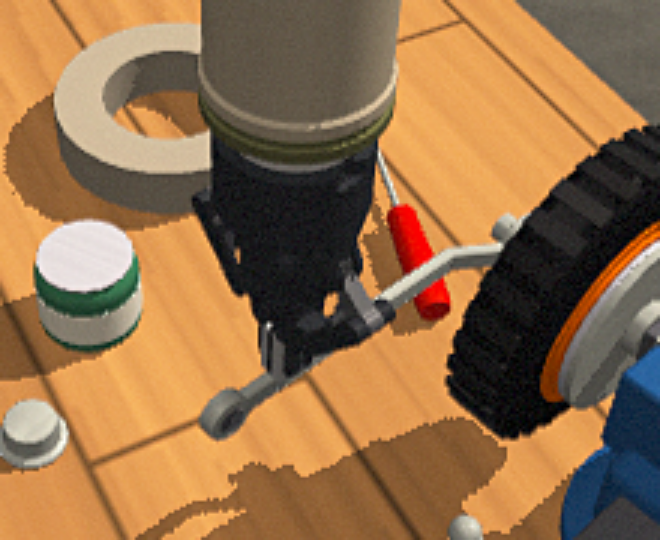

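The spanner follows: its end ring has swung down to (225,412) in the crop and the fingertips sit on the handle. I continue.

```bash
python3 -m inch '[[0.005,0,0,0,0,0,255],[0.0,0,0,0,0,0,255]]'|grep -E 'pos|force'; python3 -m inch '[[0.005,0,0,0,0,0,255],[0,0,0,0,0,0,255]]'|grep -E 'pos|force'
```

```text
ee_pos: [0.4837, 0.0855, 0.1673]
wrist_force: [-0.2, 0.1, 2.3]
ee_pos: [0.4837, 0.0854, 0.1622]
wrist_force: [1.3, -0.2, 2.8]
```

```bash
python3 -m inch '[[0.005,0.0005,0,0,0,0,255],[0.0,0,0,0,0,0,255]]'|grep -E 'pos|force'; python3 -m inch '[[0.005,0.0005,0,0,0,0,255],[0,0,0,0,0,0,255]]'|grep -E 'pos|force'
```

```text
ee_pos: [0.484, 0.0855, 0.1571]
wrist_force: [-0.1, 0.5, 1.2]
ee_pos: [0.4845, 0.0856, 0.152]
wrist_force: [-0.5, 0.5, 2.4]
```

```bash
python3 -m inch '[[0.005,0.001,0,0,0,0,255],[0.0,0,0,0,0,0,255]]'|grep -E 'pos|force'; python3 -m inch '[[0.005,0.001,0,0,0,0,255],[0,0,0,0,0,0,255]]'|grep -E 'pos|force'
```

```text
ee_pos: [0.4854, 0.0858, 0.147]
wrist_force: [0.2, -0.0, 1.5]
ee_pos: [0.4865, 0.0861, 0.1421]
wrist_force: [-0.1, -0.7, 0.7]
```

```bash
python3 -m inch '[[0.005,0.001,0,0,0,0,255],[0.0,0,0,0,0,0,255]]'|grep -E 'pos|force'; python3 -m inch '[[0.005,0.0015,0,0,0,0,255],[0,0,0,0,0,0,255]]'|grep -E 'pos|force'
```

```text
ee_pos: [0.4874, 0.0863, 0.1371]
wrist_force: [-1.2, 0.0, 1.1]
ee_pos: [0.489, 0.0867, 0.1321]
wrist_force: [-0.2, -0.2, 2.1]
```

```bash
python3 -m inch '[[0.005,0.0015,0,0,0,0,255],[0.0,0,0,0,0,0,255]]'|grep -E 'pos|force'; python3 -m inch '[[0.005,0.0015,0,0,0,0,255],[0,0,0,0,0,0,255]]'|grep -E 'pos|force'
```

```text
ee_pos: [0.4904, 0.087, 0.1271]
wrist_force: [-2.0, -1.0, 1.7]
ee_pos: [0.4919, 0.0874, 0.1221]
wrist_force: [-0.7, 0.2, 1.9]
```

```bash
python3 -m inch '[[0.005,0.002,0,0,0,0,255],[0.0,0,0,0,0,0,255]]'|grep -E 'pos|force'
```

```text
ee_pos: [0.4939, 0.0879, 0.1171]
wrist_force: [-0.6, -0.9, 2.1]
```

```bash
python3 -m inch '[[0.005,0.002,0,0,0,0,255],[0.0,0,0,0,0,0,255]]'|grep -E 'pos|force'; python3 -m inch '[[0.004,0.0015,0,0,0,0,255],[0,0,0,0,0,0,255]]'|grep -E 'pos|force'
```

```text
ee_pos: [0.4958, 0.0884, 0.1121]
wrist_force: [-1.6, -0.8, 1.5]
ee_pos: [0.4972, 0.0888, 0.1082]
wrist_force: [-1.5, -0.4, 1.3]
```

```bash
python3 -m inch '[[0.004,0.002,0,0,0,0,255],[0.0,0,0,0,0,0,255]]'|grep -E 'pos|force'; python3 -m inch '[[0.004,0.002,0,0,0,0,255],[0,0,0,0,0,0,255]]'|grep -E 'pos|force'
```

```text
ee_pos: [0.4991, 0.0892, 0.1042]
wrist_force: [-1.8, -1.3, 0.8]
ee_pos: [0.5011, 0.0897, 0.1003]
wrist_force: [-2.8, -0.9, 3.1]
```

```bash
python3 -m inch '[[0.004,0.002,0,0,0,0,255],[0.0,0,0,0,0,0,255]]'|grep -E 'pos|force'; python3 -m inch '[[0.004,0.002,0,0,0,0,255],[0,0,0,0,0,0,255]]'|grep -E 'pos|force'
```

```text
ee_pos: [0.5026, 0.0903, 0.0968]
wrist_force: [-8.7, -2.1, 11.6]
ee_pos: [0.504, 0.0907, 0.0934]
wrist_force: [-13.7, -3.2, 19.2]
```

The nut came up hard, so I back off straight away.

```bash
python3 -m inch '[[-0.006,-0.003,0,0,0,0,255],[-0.006,-0.003,0,0,0,0,255],[-0.02,-0.005,0,0,0,0,255],[-0.04,-0.01,0,0,0,0,255],[-0.05,0,0,0,0,0,255],[-0.05,0,0,0,0,0,255],[-0.05,0,0,0,0,0,200]]'; python3 -c "
from h import *
s,r=st();d=np.array([.672,.0654,.35])-s['ee_pos'];print('to go tool',r.T@d)"
```

```text
time_s: 20.65
ee_pos: [0.4845, 0.0859, 0.317]
tool_rot: [1.032, 1.312, -1.029]
wrist_force: [1.8, -0.8, 1.7]
grip_width: 0.0133
t 20.65 p [0.4845 0.0859 0.317 ] F [ 1.75 -0.83  1.73] T [ 0.06 -0.07  0.01] w 0.0133309492087119
R cols [[0.002, 0.971, 0.238], [0.0, 0.238, -0.971], [-1.0, 0.002, 0.0]] q [ 0.25  0.1  -0.53  1.55  0.05  1.51 -1.61]
to go tool [-0.03266561  0.17730156  0.06444434]
```

```bash
python3 -m inch '[[-0.03,0.025,0.009,0,0,0,60],[0,0.03,0.011,0,0,0,60],[0,0.03,0.011,0,0,0,60],[0,0.03,0.011,0,0,0,60],[0,0.03,0.011,0,0,0,60],[0,0.03,0.011,0,0,0,60],[0,0,0,0,0,0,60],[0,0,0,0,0,0,60]]'; python3 - <<'E'
from h import *
s,r=st();d=np.array([.672,.0654,.232])-s['ee_pos'];print('to go tool',r.T@d)
E
```

```text
time_s: 21.45
ee_pos: [0.6703, 0.0654, 0.3433]
tool_rot: [1.031, 1.315, -1.031]
wrist_force: [0.5, 0.3, -0.6]
grip_width: 0.0652
t 21.45 p [0.6703 0.0654 0.3433] F [ 0.47  0.26 -0.6 ] T [ 0.06  0.01 -0.03] w 0.0652089631709747
R cols [[-0.001, 0.971, 0.237], [0.001, 0.237, -0.971], [-1.0, -0.001, -0.001]] q [ 0.12  0.53 -0.49  0.96  0.24  1.7  -1.6 ]
to go tool [0.11129967 0.00176872 0.00055133]
```

```bash
python3 -m inch '[[0.03,0,0,0,0,0,60],[0.03,0,0,0,0,0,60],[0.03,0,0,0,0,0,60],[0.021,0,0,0,0,0,60],[0,0,0,0,0,0,60],[0,0,0,0,0,0,60]]'|grep -E 'pos|force'; python3 -m inch '[[0,0,-0.004,0,0,0,60],[0,0,-0.003,0,0,0,60],[0,0,0,0,0,0,60]]'|grep -E 'pos|force'; python3 -m inch '[[0,0,-0.0015,0,0,0,60],[0,0,0,0,0,0,60]]'|grep -E 'pos|force'
```

```text
ee_pos: [0.6695, 0.0653, 0.2354]
wrist_force: [0.7, 0.6, 0.2]
ee_pos: [0.6683, 0.0732, 0.2351]
wrist_force: [-0.2, -0.2, -1.4]
ee_pos: [0.6678, 0.0737, 0.2339]
wrist_force: [0.3, -0.1, -0.1]
```

```bash
python3 -m inch '[[0,0,-0.001,0,0,0,60],[0,0,0,0,0,0,60]]'|grep -E 'pos|force'; python3 -m inch '[[0,0,-0.001,0,0,0,60],[0,0,0,0,0,0,60]]'|grep -E 'pos|force'; python3 -m inch '[[0,0,-0.001,0,0,0,60],[0,0,0,0,0,0,60]]'|grep -E 'pos|force'
```

```text
ee_pos: [0.6675, 0.0744, 0.2336]
wrist_force: [0.5, -0.8, 0.1]
ee_pos: [0.6673, 0.075, 0.2337]
wrist_force: [-0.0, -0.8, -0.1]
ee_pos: [0.6672, 0.0755, 0.2337]
wrist_force: [1.4, -3.7, 1.4]
```

```bash
python3 -m inch '[[0,0,-0.001,0,0,0,60],[0,0,0,0,0,0,60]]'|grep -E 'pos|force'; python3 -m inch '[[0,0,-0.001,0,0,0,60],[0,0,0,0,0,0,60]]'|grep -E 'pos|force'
```

```text
ee_pos: [0.6671, 0.0759, 0.2338]
wrist_force: [1.5, -4.2, 1.3]
ee_pos: [0.667, 0.0762, 0.2338]
wrist_force: [1.1, -6.3, 2.0]
```

Stiff straight away (before, it moved about 4 mm first). I press to about 8 N and hold, then push inwards.

```bash
python3 -m inch '[[0,0,-0.001,0,0,0,60],[0,0,0,0,0,0,60],[0,0,0,0,0,0,60],[0,0,0,0,0,0,60],[0,0,0,0,0,0,60]]'|grep -E 'pos|force'; python3 -m inch '[[0,0,0.005,0,0,0,60],[0,0,0.006,0,0,0,60],[0,0,0.006,0,0,0,60],[0,0,0.004,0,0,0,60],[0,0,0,0,0,0,60],[0,0,0,0,0,0,60]]'|grep -E 'pos|force'
```

```text
ee_pos: [0.667, 0.0765, 0.2339]
wrist_force: [2.1, -7.9, 2.0]
ee_pos: [0.6713, 0.059, 0.2337]
wrist_force: [-0.2, 0.0, 0.1]
```

```bash
python3 -m inch '[[0,0,0.001,0,0,0,60],[0,0,0,0,0,0,60]]'|grep -E 'pos|force'; python3 -m inch '[[0,0,0.001,0,0,0,60],[0,0,0,0,0,0,60]]'|grep -E 'pos|force'; python3 -m inch '[[0,0,0.001,0,0,0,60],[0,0,0,0,0,0,60]]'|grep -E 'pos|force'
```

```text
ee_pos: [0.6715, 0.058, 0.2337]
wrist_force: [0.3, 0.1, 0.2]
ee_pos: [0.6718, 0.0568, 0.2337]
wrist_force: [-0.2, 0.6, 0.6]
ee_pos: [0.6721, 0.0556, 0.2337]
wrist_force: [-0.1, 0.5, 0.1]
```

```bash
python3 -m inch '[[0,0,0.001,0,0,0,60],[0,0,0,0,0,0,60]]'|grep -E 'pos|force'; python3 -m inch '[[0,0,0.001,0,0,0,60],[0,0,0,0,0,0,60]]'|grep -E 'pos|force'; python3 -m inch '[[0,0,0.001,0,0,0,60],[0,0,0,0,0,0,60]]'|grep -E 'pos|force'
```

```text
ee_pos: [0.6722, 0.055, 0.2338]
wrist_force: [-0.2, 1.3, 0.1]
ee_pos: [0.6724, 0.0547, 0.2338]
wrist_force: [-0.6, 2.9, 0.9]
ee_pos: [0.6725, 0.0542, 0.2339]
wrist_force: [-1.2, 4.2, 2.1]
```

```bash
python3 -m inch '[[0,0,0.001,0,0,0,60],[0,0,0,0,0,0,60]]'|grep -E 'pos|force'; python3 -m inch '[[0,0,0.001,0,0,0,60],[0,0,0,0,0,0,60]]'|grep -E 'pos|force'; python3 -m inch '[[0,0,0.0005,0,0,0,60],[0,0,0,0,0,0,60],[0,0,0,0,0,0,60],[0,0,0,0,0,0,60],[0,0,0,0,0,0,60]]'|grep -E 'pos|force'
```

```text
ee_pos: [0.6726, 0.0539, 0.2339]
wrist_force: [-1.9, 5.4, 1.5]
ee_pos: [0.6727, 0.0537, 0.234]
wrist_force: [-2.7, 7.4, 0.9]
ee_pos: [0.6728, 0.0536, 0.234]
wrist_force: [-2.3, 7.0, 2.0]
```

```bash
python3 -m inch '[[0,0,-0.005,0,0,0,40],[0,0,-0.005,0,0,0,0],[0,0,-0.004,0,0,0,0],[-0.02,0,0,0,0,0,0],[-0.04,0,0,0,0,0,0],[-0.04,0,0,0,0,0,0],[0,0,0,0,0,0,0],[0,0,0,0,0,0,0]]'; python3 - <<'E'
from h import *
c=imaging.camera('side');cv2.imwrite('pics/s4.png',c['image']);st()
for k in('spanner_grip','wheel_top','grease_tin','dust_cap'): print(k,[(np.round(d['point'],3).tolist(),round(d['score'],2)) for d in imaging.recognise('side',k)[:1]])
E
```

```text
time_s: 27.55
ee_pos: [0.6705, 0.0641, 0.335]
tool_rot: [1.032, 1.311, -1.029]
wrist_force: [-0.7, -0.3, -0.8]
grip_width: 0.0855
t 27.6 p [0.67   0.0639 0.3333] F [ 0.74 -0.14 -1.71] T [ 0.02 -0.    0.04] w 0.08536812243919216
R cols [[-0.0, 0.972, 0.237], [-0.0, 0.237, -0.972], [-1.0, -0.0, 0.0]] q [ 0.13  0.53 -0.49  0.98  0.24  1.68 -1.61]
spanner_grip [([0.532, 0.097, 0.107], 0.59)]
wheel_top [([0.622, 0.041, 0.22], 0.8)]
grease_tin [([0.441, 0.288, 0.053], 0.96)]
dust_cap [([0.369, 0.214, 0.018], 0.69)]
```

View pics/s4.png

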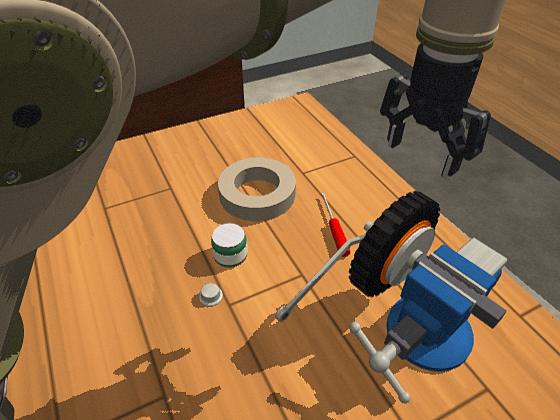

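The spanner end is now well down at (283,314), the gripper hangs clear above the wheel, and the bystanders haven't moved.

```bash
python3 -c "
from station import workorder
print(workorder.close_job())"
```

```text
the job is handed in; nothing more can be done
None
```

The wheel's play is gone and the job is handed in, at about 28 s of the 61 s allowed. One thing went wrong: I briefly pushed the spanner harder than the 20 N you set.

- **Feeling for play:** I rocked the tyre's top out and then in with about 8 N each way. It moved roughly 4 mm each way before coming up firm against the bearing.
- **Tightening:** I pushed the spanner round clockwise with the shut fingertips, by about 0.75 rad, until the nut stopped dead. On the last step the force on the tool reached about 24 N, which is over your 20 N but just short of the failure limit of about 25 N at the grip. I backed off straight away.
- **Proof:** I rocked the wheel out and in again with about 8 N and 7.5 N. It was stiff from first touch both ways. The two contact positions were about 20 mm apart, which is just the clearance between fingers and tyre, so any play left is within about 0.3 mm.
- **Last look:** The spanner stayed down where it was drawn. In the last picture the other things on the bench had not moved; I measured only the tin and the cap, both within about 2 mm. The open gripper was about 7 cm above the wheel, touching nothing.

The hand-in gave no verdict.

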